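Centre the egg cup on its little stand

TASK

The blue egg cup, with a boiled egg sitting loosely in it, stands off-centre on the small round wooden stand. It wobbles easily, so nudge it gently and low down with the fingertips, in light taps, until it stands upright in the middle of the stand, with an even margin all round, the egg still in it. Do not pinch or lift the cup, do not touch the egg, and leave the stand and everything else on the worktop where they are.

Things in the scene. Friction and masses are not known exactly. Their poses are not given: they have to be found in the camera images.
- stand: round wooden pedestal stand, loose but heavy (1.4 kg), 60 mm high; its flat rimless top is a disc of 120 mm diameter, on a narrow stem and a 92 mm foot. Origin: centre of its underside, on its axis; z up; its yaw means nothing. Its top is 60 mm above the origin
- egg_cup: light blue egg cup (about 70 g) standing on the stand's top. Round: a disc foot of 66 mm diameter, a narrow waist, and a bowl of 50 mm diameter at its rim, 33 mm above the underside. It rests on a ring of only 40 mm diameter, so it tips rather easily when pushed high up. It slides with ordinary friction (about 1 N) and stops when no longer pushed. Origin: centre of its underside; z up
- cup_foot (a point): middle of the cup's foot, 7 mm above its underside; the foot has its full 66 mm diameter from 4 to 10 mm above the stand's top. A vertical finger whose tip is about 5 mm above the stand's top meets the foot first, clear of bowl and egg
- egg_center (a point): centre of the brown hen's egg (41 mm diameter, 50 mm long, about 50 g) that sits upright and loose in the cup, with a little play. Its top is about 62 mm above the stand's top, 122 mm above the worktop
- spoon: steel teaspoon lying on the worktop, 191 x 38 x 13 mm, to be left alone; origin: centre of its underside, long axis x
- salt_shaker: white salt shaker, 44 mm diameter, 90 mm high, to be left alone; origin: centre of its underside
- jam_pot: small pot with red lid, 58 mm diameter, 50 mm high, to be left alone; origin: centre of its underside
- egg: the same egg; origin: its lower end as built, inside the cup, about 12 mm above the cup's underside

How it is judged:
At the end, for the whole second after the job is handed in: the cup stands upright (within 0.08 rad) and still on the stand's top, its axis within 7 mm of the stand's axis; the egg sits in the cup; the stand is within 10 mm and the spoon, shaker and pot within 15 mm of where they were (horizontal distance between egg_cup and stand below 0.007 m and angle between egg_cup's own z axis and vertical below 0.08 rad and z of egg_cup in the frame of stand between 0.056 and 0.064 m and horizontal distance between egg_center and egg_cup below 0.008 m and z of egg_center in the frame of egg_cup between 0.026 and 0.048 m and linear speed of egg_cup below 0.01 m/s and angle between stand's own z axis and vertical below 0.03 rad and distance of stand from where it was at the start of the episode below 0.01 m and distance of each of spoon, salt_shaker, jam_pot from where it was at the start of the episode below 0.015 m); the robot touches nothing.
It fails at once if the egg cup is tipped by more than 0.3 rad, lifted more than 10 mm off the stand, or falls off it (angle between egg_cup's own z axis and vertical above 0.3 rad or z of egg_cup in the frame of stand above 0.07 m or z of egg_cup in the frame of stand below 0.045 m).
It fails at once if the egg cup is pinched or struck: more than 12 N from the robot (contact force between any of the fingers, the arm and egg_cup above 12 N).
It fails at once if the egg leaves the cup (distance between egg_center and egg_cup above 0.065 m).
It fails at once if the robot touches the egg (contact force between any of the fingers, the arm and egg above 0.3 N).
It fails at once if the stand is moved by more than 10 mm, or the spoon, shaker or pot by more than 15 mm (distance of stand from where it was at the start of the episode above 0.01 m or distance of any of spoon, salt_shaker, jam_pot from where it was at the start of the episode above 0.015 m).
It also fails if it takes over 48 s, if anything falls off the work surface, if the arm or the gripper's body presses on something with over 40 N, if the wrist force passes 120 N, or if a joint passes its speed limit or range.

ROBOT

A 7-joint arm with a two-finger parallel gripper is mounted at the origin on a cart in front of the work surface, level with it; the furniture and walls round the work are solid. World frame = base frame: x ahead of the robot, y to its left, z up, the work surface at z = 0. Lengths are in m, angles in rad, forces in N, time in s.
With the tool pointing down it reaches from about 0.35 to 0.9 m from the base axis. Payload 8.1 kg.
Tool frame: the origin (TCP) lies between the finger pads; the fingertips stand ahead of it and the grasp point (between the pads) lies 6 mm ahead of it (bot.finger_overhang is the z of the fingertips in the tool frame, in m); z points along the fingers, y is the line along which they close (so a half turn about z gives the same grasp; the last joint's range is limited). The gripper opens to 85 mm and grips with 20 to 120 N. Pads are 22 mm wide; open, the fingers measure 114 mm over their backs; the gripper's body (76 mm by 85 mm) begins 54 mm behind the grasp point. The pads swing forward as they close: fully open they stand 13 mm farther back than shut.
Start: joints at [-0.887, 0.434, 0.025, 1.573, -0.012, 1.134, -0.075], TCP at [0.443, 0.441, 0.256] pointing down, gripper open.
Joint ranges: [-2.62, 2.62], [-0.44, 2.09], [-1.27, 1.32], [0.08, 2.57], [-1.32, 4.46], [0.12, 2], [-2.74, 2.74]. Speed limits (rad/s): [2.22, 2.22, 3.01, 3.01, 3.14, 3.14, 3.14].

INTERFACE

Orientations are given as [roll, pitch, yaw] about the fixed x, y, z axes, in that order (R = Rz(yaw) Ry(pitch) Rx(roll)).
In Python, from station import bot, eyes gives the robot as it stands. The module is installed in compiled form; this text tells all that it offers.
- The arm moves only by the tool play_rows, never from a script. Its argument "plan" is a list of rows, each a list of 7 numbers: the turn, a rotation vector about the tool's x, y, z in rad, then the shift along the tool's x, y, z in cm, then the opening, from -1 (shut) to 1 (fully open). A call has 1 to 5 rows; each row is the pose to reach, as a shift and turn from the pose commanded when the call began, along the tool's axes at that moment; what a row does not reach only later rows make up. A row lasts 1/8 s, in which the tool goes at most 62.5 mm and 10.7 degrees, less where a joint would pass 70% of its speed; a pose out of reach is approached as far as the arm can. A call with a gripper value outside its range is refused whole. The fingers move at their own pace and stop on an object; "newtons" is the grip in N (left out, the last holds). Time passes only in rows, so rows that repeat a pose let the fingers close. It gives the time, the measured TCP pose, the force, the opening and the grip force at its end, in the units of the state.
- bot.state(): the state, without advancing time (a new reading comes with each control period).
- eyes.snapshot(name): name is "scene" or "top"; returns a dict with "image" (420x560x3 uint8, red, green, blue), "range_z" (420x560 float32, m along the optical axis (not along the pixel's ray), 0 where there is no reading), "K" (3x3 intrinsics, pixels), "eye" and "attitude" of the camera in the world. Camera axes: x right, y down, z forward; pixel columns grow to the right and rows downward; lengths in m; the calibration is good to about 2 mm. A picture is of the moment at which its call begins.
- bot.sign_off(): hands the job in; it is judged then, once.
The state is a dict: "t": time; "joints": joint angles; "qd": joint speeds; "tau": joint torques, N m; "ee_pos": TCP position; "tool_rot": TCP orientation; "contact_force": force on the tool from outside, world axes, zero at the start; "moment": the same for the moment, N m; "gripper_width": finger opening in m; "grip_force": force on a finger pad.
Only numpy, scipy, OpenCV 4.12 (cv2) and the standard library are available. Lean on these libraries where they do the work, as an engineer would, in place of code of your own. Each camera call takes 0.05 s, during which the arm holds its last target. There are 200 camera calls.

## Working session

There is one attempt and no reset: what is moved stays moved. The work goes in short steps, Python scripts to look and compute and a tool call to move; the robot and the scene stay as the last step left them, time stands still between calls to the robot, and variables do not carry over. Pictures are saved under pics/ and viewed, at most 10 in all, crops included, and the job is handed in when it is done.

Besides the shell and the picture viewer there is one more tool, called after "Call:" by a JSON object that holds its "method" and its "body". play_rows: Moves the arm, as the interface text tells. Its arguments: {"type":"object","properties":{"plan":{"type":"array","items":{"type":"array","items":{"type":"number"}}},"newtons":{"type":"number"}},"required":["plan"]}

```bash
mkdir -p pics; python3 - <<'E'
from station import bot, eyes
import cv2, numpy as np
s=bot.state(); print({k:np.round(s[k],3) for k in ('t','ee_pos','tool_rot','contact_force','gripper_width')}, bot.finger_overhang)
a=[]
for n in('scene','top'):
    d=eyes.snapshot(n); np.savez(n+'.npz',**d); print(n,d['K'].tolist(),np.round(d['eye'],3),np.round(d['attitude'],3))
    cv2.imwrite(f'pics/{n}0.png',d['image'][:,:,::-1])
E
```

```text
{'t': np.float64(0.0), 'ee_pos': array([0.442, 0.441, 0.256]), 'tool_rot': array([-3.14 ,  0.   ,  2.355]), 'contact_force': array([-0.502, -0.173, -0.157]), 'gripper_width': np.float64(0.086)} 0.025
scene [[497.4395700885621, 0.0, 278.1351024732512], [0.0, 497.4395700885621, 212.67617620036393], [0.0, 0.0, 1.0]] [-0.069  0.895  0.843] [-2.208  0.003 -2.494]
top [[397.4272588364948, 0.0, 276.4563870140385], [0.0, 397.4272588364948, 213.47050820641155], [0.0, 0.0, 1.0]] [0.403 0.078 1.087] [-3.028  0.03  -1.576]
```

View pics/scene0.png

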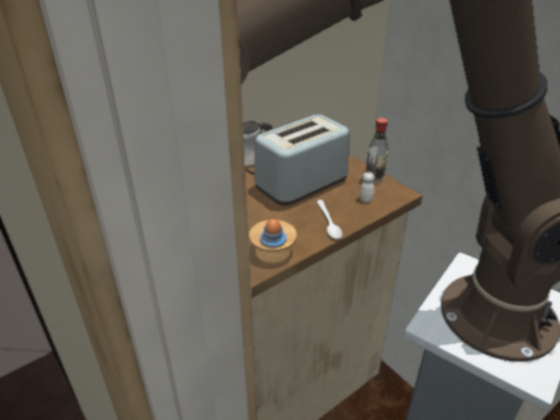

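View pics/top0.png

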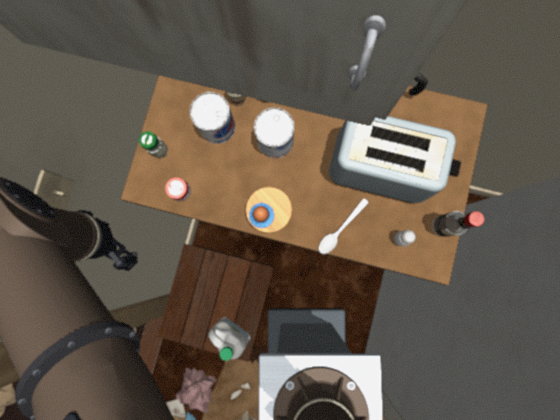

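The top view shows the stand at about (269,210), with the cup off-centre at about (262,214). The pot is at (176,188), the spoon at (342,228) and the shaker at (404,238). Next I'll measure these and crop in closer.

```bash
cat > h.py <<'E'
from station import bot, eyes
import cv2, numpy as np
from scipy.spatial.transform import Rotation as R
def ray(d,u,v,z):
    c=R.from_euler('xyz',d['attitude']).apply(np.linalg.inv(d['K'])@[u,v,1]); return d['eye']+c*(z-d['eye'][2])/c[2]
def hull(m):
    c=max(cv2.findContours(m.astype(np.uint8),0,1)[0],key=cv2.contourArea); return cv2.convexHull(c)[:,0]
def circ(d,pts,z):
    # mask outline -> plane z -> least-squares circle
    p=np.array([ray(d,u,v,z)[:2] for u,v in pts]); A=np.c_[2*p,np.ones(len(p))]
    s=np.linalg.lstsq(A,(p**2).sum(1),rcond=None)[0]; r=np.sqrt(s[2]+s[0]**2+s[1]**2)
    return s[:2],r
def masks(d,box):
    x0,y0,x1,y1=box; hsv=cv2.cvtColor(d['image'],cv2.COLOR_RGB2HSV).astype(int); H,S,V=hsv[...,0],hsv[...,1],hsv[...,2]
    w=np.zeros(H.shape,bool); w[y0:y1,x0:x1]=1
    blue=w&(H>95)&(H<130)&(S>90)&(V>60)
    wood=w&(H>10)&(H<28)&(S>80)&(V>150)
    egg=w&(H<11)&(S>110)&(V>80)
    return blue,wood,egg
def measure(name='top',d=None,box=None):
    d=d or eyes.snapshot(name); box=box or ((240,182,300,238) if name=='top' else (245,212,302,258))
    b,w,e=masks(d,box); out={}
    out['stand']=circ(d,hull(w|b),.06); out['cup']=circ(d,hull(b),.070)
    return d,out,(b,w,e)
E
python3 - <<'E'
from h import *
for n in('top','scene'):
    d=dict(np.load(n+'.npz')); d,o,m=measure(n,d); print(n,{k:(np.round(v[0],4),round(v[1],4)) for k,v in o.items()},[x.sum() for x in m])
    im=d['image'][:,:,::-1]; v=np.dstack(m).astype(np.uint8)*255
    s=(slice(170,250),slice(225,315))
    L=[cv2.resize(x[s],None,fx=4,fy=4,interpolation=0) for x in(im,v)]
    cv2.imwrite(f'pics/c{n}.png',np.hstack(L))
d=dict(np.load('top.npz'))
for nm,u,v,z in(('pot',176,188,.05),('shaker',404,238,.08),('spoonb',327,244,0),('spoont',365,203,0),('can',276,132,.1),('edge',127,200,0),('edge',450,282,0)): print(nm,np.round(ray(d,u,v,z),3), d['range_z'][v,u])
E
```

```text
top {'stand': (array([0.5407, 0.1123]), np.float64(0.086)), 'cup': (array([0.5166, 0.1478]), np.float64(0.0302))} [np.int64(223), np.int64(2030), np.int64(45)]
scene {'stand': (array([0.5306, 0.1295]), np.float64(0.0619)), 'cup': (array([0.5106, 0.1526]), np.float64(0.0279))} [np.int64(111), np.int64(737), np.int64(6)]
pot [0.593 0.376 0.05 ] 1.0607494
shaker [ 0.454 -0.212  0.08 ] 0.990354
spoonb [ 0.443 -0.027  0.   ] 1.0734462
spoont [ 0.555 -0.133  0.   ] 1.0859333
can [0.727 0.107 0.1  ] 1.0020533
edge [0.57  0.528 0.   ] 1.1089675
edge [ 0.34  -0.352  0.   ] 1.1273779
```

View pics/ctop.png

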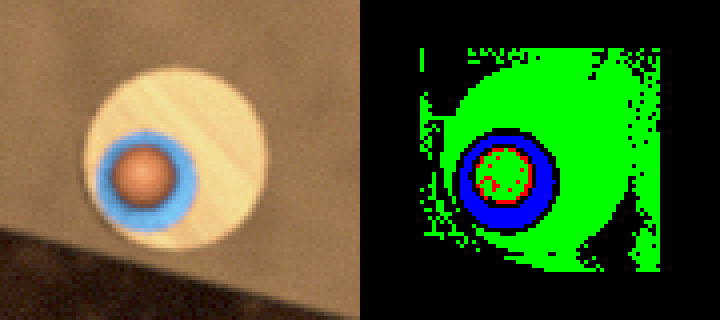

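View pics/cscene.png

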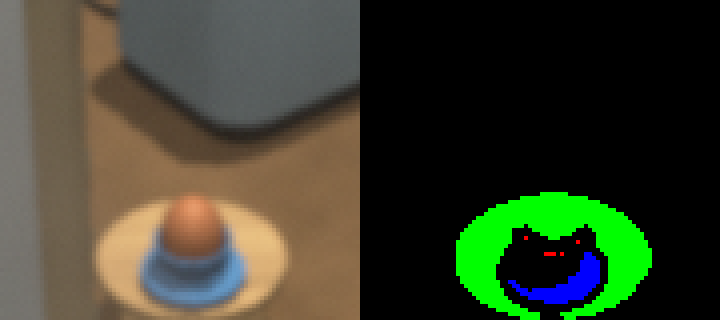

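The crops show the cup at the lower left of the stand in the top view, upright with the egg in it. The wood mask leaks onto the worktop, so I'll tighten it.

```bash
cat >> h.py <<'E'
def masks(d,box):
    x0,y0,x1,y1=box; hsv=cv2.cvtColor(d['image'],cv2.COLOR_RGB2HSV).astype(int); H,S,V=hsv[...,0],hsv[...,1],hsv[...,2]
    w=np.zeros(H.shape,bool); w[y0:y1,x0:x1]=1
    return w&(H>90)&(H<130)&(S>70), w&(V>195)&(H>8)&(H<35), w&(H<10)&(S>110)
def show():
    d,o,m=measure(); s,c=o['stand'],o['cup']; v=s[0]-c[0]
    print('stand',np.round(s[0],4),round(s[1],4),'cup',np.round(c[0],4),round(c[1],4),'need',np.round(v*1e3,1),'|%.1f| mm'%(1e3*np.hypot(*v)),'dir yaw of -x',np.round(np.arctan2(-v[1],-v[0]),3))
    return d,o
def to(xy,z,yaw):
    st=bot.state(); T=R.from_euler('xyz',st['tool_rot']); G=R.from_euler('xyz',[np.pi,0,yaw])
    print('turn',np.round((T.inv()*G).as_rotvec(),3),'shift cm',np.round(T.inv().apply(np.r_[xy,z]-st['ee_pos'])*100,2))
E
python3 - <<'E'
from h import *
d,o=show(); v=o['stand'][0]-o['cup'][0]; u=v/np.hypot(*v); yaw=np.arctan2(-u[1],-u[0])
p=o['cup'][0]-u*.07; print(p,yaw,bot.finger_overhang); to(p,.256,yaw); to([.62,.26],.1,yaw)
d=dict(np.load('scene.npz')); b,w,e=masks(d,(245,212,302,258)); c,r=circ(d,hull(w|b),.06); print('scene stand',c,r)
E
```

```text
stand [0.5328 0.129 ] 0.0595 cup [0.5167 0.1475] 0.031 need [ 16.1 -18.5] |24.6| mm dir yaw of -x 2.286
[0.47078822 0.20034736] 2.286206896751726 0.025
turn [-0.001  0.     0.068] shift cm [-1.905e+01 -1.498e+01 -1.000e-02]
turn [-0.001  0.     0.068] shift cm [-25.36  -0.18  15.58]
scene stand [0.52792523 0.12781173] 0.05471190460373884
```

Call:
{"method": "play_rows", "body": {"plan": [[0,0,0.014,-4.7,-0.7,0,-0.3],[0,0,0.028,-9.4,-1.4,2,-0.3],[0,0,0.042,-14,-2.2,5,-0.3],[0,0,0.056,-18.6,-3,10,-0.3],[0,0,0.07,-23.3,-3.7,14,-0.3]]}}

```text
t: 0.78
ee_pos: [0.5787, 0.2527, 0.1185]
tool_rot: [-3.142, -0.0, 2.285]
contact_force: [0.0, 0.7, -0.3]
gripper_width: 0.03
grip_force: 0.0
```

```bash
python3 - <<'E'
from h import *
s=bot.state(); print({k:np.round(s[k],4) for k in ('t','ee_pos','tool_rot','contact_force','gripper_width')}, bot.finger_overhang)
E
```

```text
{'t': np.float64(0.775), 'ee_pos': array([0.5787, 0.2527, 0.1185]), 'tool_rot': array([-3.1416e+00, -3.0000e-04,  2.2851e+00]), 'contact_force': array([ 0.0015,  0.7342, -0.2798]), 'gripper_width': np.float64(0.03)} 0.025
```

Call:
{"method": "play_rows", "body": {"plan": [[0,0,0,0,0,4,-0.3],[0,0,0,0,0,7,-0.3],[0,0,0,0,0,7.7,-0.3],[0,0,0,0,0,7.7,-0.3]]}}

```text
t: 1.27
ee_pos: [0.5785, 0.2537, 0.0431]
tool_rot: [-3.141, -0.0, 2.285]
contact_force: [-0.3, 0.4, -0.6]
gripper_width: 0.03
grip_force: 0.0
```

Call:
{"method": "play_rows", "body": {"plan": [[0,0,0,0,0,0.3,-0.3],[0,0,0,0,0,0.6,-0.3],[0,0,0,0,0,0.8,-0.3],[0,0,0,0,0,0.8,-0.3]]}}

```text
t: 1.78
ee_pos: [0.5784, 0.2535, 0.0349]
tool_rot: [-3.142, 0.0, 2.285]
contact_force: [0.4, -0.5, -0.2]
gripper_width: 0.0302
grip_force: 0.0
```

Call:
{"method": "play_rows", "body": {"plan": [[0,0,0,0,0,0.2,-0.3],[0,0,0,0,0,0.4,-0.3],[0,0,0,0,0,0.4,-0.3]]}}

```text
t: 2.15
ee_pos: [0.5783, 0.2534, 0.0306]
tool_rot: [-3.141, -0.0, 2.285]
contact_force: [0.1, -0.1, -0.7]
gripper_width: 0.0299
grip_force: 0.0
```

Call:
{"method": "play_rows", "body": {"plan": [[0,0,0,0,0,0.2,-0.3],[0,0,0,0,0,0.4,-0.3],[0,0,0,0,0,0.4,-0.3]]}}

```text
t: 2.52
ee_pos: [0.5783, 0.2535, 0.0267]
tool_rot: [-3.141, -0.0, 2.285]
contact_force: [0.4, 0.1, 0.4]
gripper_width: 0.0298
grip_force: 0.0
```

Call:
{"method": "play_rows", "body": {"plan": [[0,0,0,0,0,0.2,-0.3],[0,0,0,0,0,0.2,-0.3]]}}

```text
t: 2.78
ee_pos: [0.5785, 0.2535, 0.0248]
tool_rot: [3.141, 0.0, 2.285]
contact_force: [0.7, 0.9, -0.4]
gripper_width: 0.0294
grip_force: 0.0
```

Call:
{"method": "play_rows", "body": {"plan": [[0,0,0,0,0,0.2,-0.3],[0,0,0,0,0,0.2,-0.3]]}}

```text
t: 3.02
ee_pos: [0.5785, 0.2536, 0.0247]
tool_rot: [3.141, -0.0, 2.285]
contact_force: [-6.1, -2.2, 18.5]
gripper_width: 0.0298
grip_force: 9.6
```

Call:
{"method": "play_rows", "body": {"plan": [[0,0,0,0,0,0.2,-0.3],[0,0,0,0,0,0.2,-0.3]]}}

```text
t: 3.28
ee_pos: [0.5786, 0.2536, 0.0245]
tool_rot: [3.14, -0.0, 2.284]
contact_force: [-11.7, -5.3, 39.7]
gripper_width: 0.0295
grip_force: 19.8
```

Call:
{"method": "play_rows", "body": {"plan": [[0,0,0,0,0,-3,-0.3],[0,0,0,0,0,-9,-0.3],[0,0,0,0,0,-12,-0.3],[0,0,0,0,0,-12,-0.3]]}}

```text
t: 3.78
ee_pos: [0.58, 0.2543, 0.1439]
tool_rot: [3.136, 0.001, 2.285]
contact_force: [-0.4, -0.3, -0.7]
gripper_width: 0.03
grip_force: 0.0
```

```bash
python3 - <<'E'
from h import *
d,o=show(); v=o['stand'][0]-o['cup'][0]; u=v/np.hypot(*v); yaw=np.arctan2(-u[1],-u[0])
to(o['cup'][0]-u*.06,.09,yaw)
E
```

```text
stand [0.533  0.1289] 0.0597 cup [0.5166 0.1476] 0.031 need [ 16.4 -18.7] |24.9| mm dir yaw of -x 2.292
turn [ 0.002  0.    -0.007] shift cm [  2.06 -11.72   5.17]
```

Call:
{"method": "play_rows", "body": {"plan": [[0,0,0,3,-5,0,-0.3],[0,0,0,4,-10,0,-0.3],[0,0,0,4,-11.7,1,-0.3],[0,0,0,4,-11.7,4,-0.3],[0,0,0,4,-11.7,4,-0.3]]}}

```text
t: 4.45
ee_pos: [0.4618, 0.2061, 0.0986]
tool_rot: [-3.136, -0.001, 2.285]
contact_force: [0.4, -0.1, 1.2]
gripper_width: 0.0301
grip_force: 0.0
```

```bash
python3 - <<'E'
from h import *
d,o=show(); v=o['stand'][0]-o['cup'][0]; u=v/np.hypot(*v); yaw=np.arctan2(-u[1],-u[0])
to(o['cup'][0]-u*.045,.09,yaw); print(bot.state()['ee_pos'])
cv2.imwrite('pics/a1.png',cv2.resize(d['image'][160:260,210:340,::-1],None,fx=5,fy=5))
E
```

```text
stand [0.5329 0.129 ] 0.0593 cup [0.5166 0.1475] 0.031 need [ 16.3 -18.5] |24.6| mm dir yaw of -x 2.293
turn [-0.003 -0.001 -0.008] shift cm [-3.49  0.17  0.97]
[0.46278318 0.20662524 0.09975303]
```

View pics/a1.png

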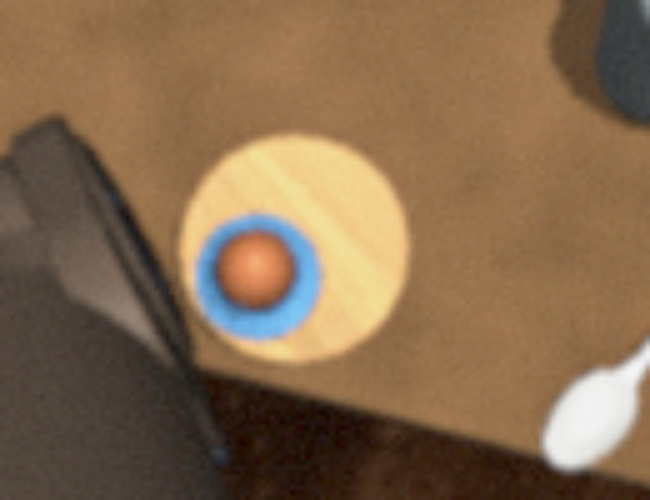

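Call:
{"method": "play_rows", "body": {"plan": [[0,0,0,0,0.1,0.6,-0.3],[0,0,0,-1,0.2,1.0,-0.3],[0,0,0,-2,0.2,1.0,-0.3],[0,0,0,-2.5,0.2,1.0,-0.3],[0,0,0,-2.5,0.2,1.0,-0.3]]}}

```text
t: 5.12
ee_pos: [0.4822, 0.189, 0.0911]
tool_rot: [3.141, 0.0, 2.283]
contact_force: [0.4, -0.2, -0.1]
gripper_width: 0.0303
grip_force: 0.0
```

```bash
python3 - <<'E'
from h import *
d,o=show(); v=o['stand'][0]-o['cup'][0]; u=v/np.hypot(*v); yaw=np.arctan2(-u[1],-u[0])
to(o['cup'][0]-u*.040,.09,yaw); s=bot.state(); print(s['ee_pos'],s['tool_rot'],s['contact_force'])
E
```

```text
stand [0.5339 0.1272] 0.0582 cup [0.5169 0.1467] 0.0304 need [ 17.  -19.5] |25.8| mm dir yaw of -x 2.287
turn [ 0.     0.    -0.003] shift cm [-1.52 -0.15  0.1 ]
[0.48185427 0.18937153 0.09102669] [3.14136361e+00 2.06107938e-06 2.28409543e+00] [0.33009517 0.31628487 0.08349853]
```

Call:
{"method": "play_rows", "body": {"plan": [[0,0,0,-0.5,-0.1,0.1,-0.3],[0,0,0,-0.9,-0.1,0.1,-0.3],[0,0,0,-1.1,-0.1,0.1,-0.3],[0,0,0,-1.2,-0.1,0.1,-0.3],[0,0,0,-1.3,-0.1,0.1,-0.3]]}}

```text
t: 5.8
ee_pos: [0.4895, 0.1791, 0.0899]
tool_rot: [3.142, -0.0, 2.285]
contact_force: [-0.6, -0.3, 0.3]
gripper_width: 0.0296
grip_force: 0.0
```

Call:
{"method": "play_rows", "body": {"plan": [[0,0,0,-0.1,0,0,-0.3],[0,0,0,-0.2,0,0,-0.3],[0,0,0,-0.3,0,0,-0.3],[0,0,0,-0.4,0,0,-0.3],[0,0,0,-0.5,0,0,-0.3]]}}

```text
t: 6.42
ee_pos: [0.4927, 0.1753, 0.0899]
tool_rot: [-3.142, -0.0, 2.285]
contact_force: [0.3, 0.8, -0.2]
gripper_width: 0.0297
grip_force: 0.4
```

```bash
python3 - <<'E'
from h import *
d=eyes.snapshot('top'); e=eyes.snapshot('scene')
s=bot.state(); print(s['ee_pos'],s['tool_rot'],s['contact_force'])
L=[cv2.resize(x[:,:,::-1],(390,400)) for x in (d['image'][160:260,210:308],e['image'][190:270,235:313])]
cv2.imwrite('pics/a2.png',np.hstack(L))
E
```

```text
[0.49278625 0.17519106 0.08988993] [3.14156591e+00 4.78015389e-05 2.28451337e+00] [-0.37960894 -0.10555421 -0.29753857]
```

View pics/a2.png

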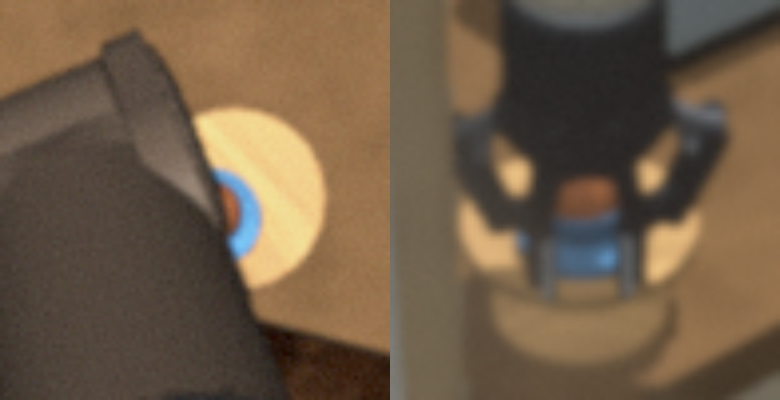

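The fingers straddle the foot low down and are starting to touch it, with the egg clear. I'll push about 12 mm slowly, back off, and measure.

Call:
{"method": "play_rows", "body": {"plan": [[0,0,0,-0.1,0,0,-0.3],[0,0,0,-0.2,0,0,-0.3],[0,0,0,-0.3,0,0,-0.3],[0,0,0,-0.4,0,0,-0.3],[0,0,0,-0.5,0,0,-0.3]]}}

```text
t: 7.15
ee_pos: [0.4961, 0.1715, 0.0899]
tool_rot: [3.142, 0.0, 2.285]
contact_force: [-0.5, 1.4, 0.3]
gripper_width: 0.0301
grip_force: 0.3
```

Call:
{"method": "play_rows", "body": {"plan": [[0,0,0,-0.1,0,0,-0.3],[0,0,0,-0.2,0,0,-0.3],[0,0,0,-0.3,0,0,-0.3],[0,0,0,-0.4,0,0,-0.3],[0,0,0,-0.5,0,0,-0.3]]}}

```text
t: 7.78
ee_pos: [0.4994, 0.1677, 0.0899]
tool_rot: [3.142, 0.0, 2.285]
contact_force: [-1.0, -0.5, -0.3]
gripper_width: 0.0301
grip_force: 0.3
```

Call:
{"method": "play_rows", "body": {"plan": [[0,0,0,0,0,0,-0.3],[0,0,0,0.2,0,0,-0.3],[0,0,0,1,0,0,-0.3],[0,0,0,2.5,0,0,-0.3],[0,0,0,3.5,0,0,-0.3]]}}

```text
t: 8.4
ee_pos: [0.4752, 0.1955, 0.0899]
tool_rot: [-3.141, -0.001, 2.286]
contact_force: [0.3, 0.8, -0.5]
gripper_width: 0.0298
grip_force: 0.0
```

```bash
python3 - <<'E'
from h import *
d,o=show(); s=bot.state(); print(s['t'],s['ee_pos'],s['contact_force'])
v=np.r_[.533,.129]-o['cup'][0]; print(v, np.hypot(*v))
E
```

```text
stand [0.5329 0.1286] 0.0592 cup [0.5249 0.1376] 0.0317 need [ 8. -9.] |12.0| mm dir yaw of -x 2.295
8.45 [0.47441982 0.19656887 0.08982632] [-0.95053161  1.43483395 -0.56832218]
[ 0.00807236 -0.00861786] 0.011808072914859982
```

Call:
{"method": "play_rows", "body": {"plan": [[0,0,0,-1,0,0,-0.3],[0,0,0,-2,0,0,-0.3],[0,0,0,-2.8,0,0,-0.3],[0,0,0,-3.1,0,0,-0.3],[0,0,0,-3.2,0,0,-0.3]]}}

```text
t: 9.07
ee_pos: [0.4975, 0.1696, 0.0898]
tool_rot: [-3.142, -0.0, 2.284]
contact_force: [-0.8, 0.4, 0.1]
gripper_width: 0.0299
grip_force: 0.0
```

Call:
{"method": "play_rows", "body": {"plan": [[0,0,0,-0.1,0,0,-0.3],[0,0,0,-0.2,0,0,-0.3],[0,0,0,-0.3,0,0,-0.3],[0,0,0,-0.4,0,0,-0.3],[0,0,0,-0.5,0,0,-0.3]]}}

```text
t: 9.7
ee_pos: [0.5005, 0.1664, 0.0899]
tool_rot: [-3.142, -0.0, 2.285]
contact_force: [-0.1, 0.4, -0.5]
gripper_width: 0.03
grip_force: 0.3
```

Call:
{"method": "play_rows", "body": {"plan": [[0,0,0,-0.1,0,0,-0.3],[0,0,0,-0.2,0,0,-0.3],[0,0,0,-0.3,0,0,-0.3],[0,0,0,-0.4,0,0,-0.3],[0,0,0,-0.5,0,0,-0.3]]}}

```text
t: 10.32
ee_pos: [0.5039, 0.1624, 0.0899]
tool_rot: [-3.142, -0.0, 2.285]
contact_force: [0.3, 0.4, -0.0]
gripper_width: 0.0297
grip_force: 0.3
```

Call:
{"method": "play_rows", "body": {"plan": [[0,0,0,-0.1,0,0,-0.3],[0,0,0,-0.2,0,0,-0.3],[0,0,0,-0.3,0,0,-0.3],[0,0,0,-0.4,0,0,-0.3],[0,0,0,-0.5,0,0,-0.3]]}}

```text
t: 10.95
ee_pos: [0.5072, 0.1587, 0.0899]
tool_rot: [3.142, -0.0, 2.285]
contact_force: [-0.4, 0.5, 1.3]
gripper_width: 0.0298
grip_force: 0.3
```

Call:
{"method": "play_rows", "body": {"plan": [[0,0,0,0,0,0,-0.3],[0,0,0,0.2,0,0,-0.3],[0,0,0,1,0,0,-0.3],[0,0,0,3,0,0,-0.3],[0,0,0,5,0,0,-0.3]]}}

```text
t: 11.58
ee_pos: [0.473, 0.1979, 0.0899]
tool_rot: [-3.142, -0.001, 2.285]
contact_force: [0.5, 0.3, 1.5]
gripper_width: 0.0298
grip_force: 0.0
```

```bash
python3 - <<'E'
from h import *
d,o=show(); d,o=show(); s=bot.state(); print(s['t'],s['ee_pos'],s['contact_force'])
e=eyes.snapshot('scene')
L=[cv2.resize(x[:,:,::-1],(390,400)) for x in (d['image'][160:260,210:308],e['image'][190:270,235:313])]
cv2.imwrite('pics/a3.png',np.hstack(L))
E
```

```text
stand [0.5328 0.1289] 0.0593 cup [0.5332 0.1274] 0.031 need [-0.3  1.5] |1.5| mm dir yaw of -x -1.342
stand [0.5328 0.1288] 0.0593 cup [0.5332 0.1275] 0.0309 need [-0.4  1.4] |1.4| mm dir yaw of -x -1.322
11.675 [0.47193542 0.19948781 0.08983117] [ 0.21063932 -0.41287372 -0.70440659]
```

View pics/a3.png

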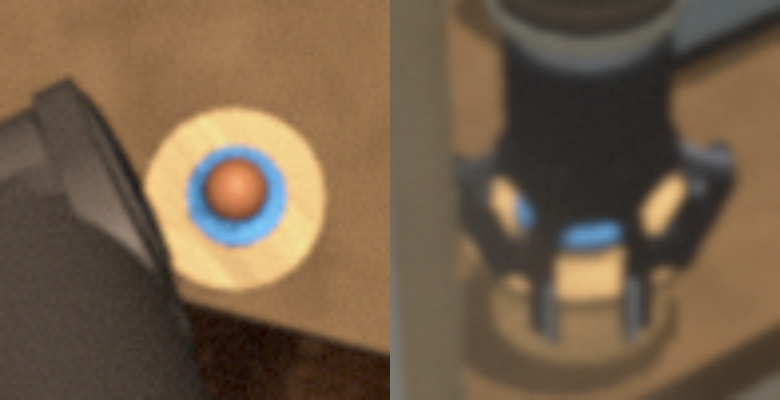

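The cup is centred to within about 1.5 mm, upright, with the egg in it. I'll back away, then hand in.

Call:
{"method": "play_rows", "body": {"plan": [[0,0,0,2,0,0,-0.3],[0,0,0,4,0,0,-0.3],[0,0,0,4,0,0,-0.3],[0,0,0,4,0,0,-0.3],[0,0,0,4,0,0,-0.3]]}}

```text
t: 12.35
ee_pos: [0.4489, 0.2259, 0.0899]
tool_rot: [3.141, 0.0, 2.283]
contact_force: [0.2, -0.5, 0.3]
gripper_width: 0.0303
grip_force: 0.0
```

```bash
python3 - <<'E'
from h import *
d,o=show(); print(bot.sign_off())
E
```

```text
stand [0.5327 0.1291] 0.0594 cup [0.5332 0.1274] 0.031 need [-0.4  1.6] |1.7| mm dir yaw of -x -1.307
the job is handed in; nothing more can be done
None
```

The cup stands upright about 1.7 mm from the middle of the stand by the top camera (limit 7 mm), with the egg still in it and the stand unmoved to within about 1 mm; the job was handed in at about 12 s, and no verdict came back.

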